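Show the bossed plaque to the inspection camera

TASK

Take the retaining bar off the plaque rack and lay it flat in the grey tray, then pull the plaque with the round boss out of the rack and show it to the inspection camera: hold it still in the air, upright, with the boss side squarely facing the lens, the boss centred on the lens and about 12 cm in front of the glass. Finish while still holding it there. Do not bump the camera, and leave the other plaques in the rack and the jar and bottle where they are.

Things in the scene. Friction and masses are not known exactly. Their poses are not given: they have to be found in the camera images.
- plaque_round: The plaque to show: green moulded plate 50 wide (y), 10 thick (x), 100 tall (z), 40-90 g, upright in a rack slot (20 deep, 1 mm play each side). Round boss, 30 diameter, 6 high, on its +x face, centre 45 above the foot, dark dot in it; in the rack it looks away from the robot. Top 40 plain and flat: pinch there from above across the 10 mm. Origin: centre of underside.
- boss (a point): Centre of the outer face of the round boss, 11 in front of the plaque's mid-plane, 45 above its foot. Axes as the plaque's: x points out of the boss face, z up the plaque.
- plaque_rib: Same green plate with a narrow upright rib (8 wide, 55 long, 6 high) instead of the boss. Stays in the rack.
- plaque_plain: Same green plate with both faces plain. Stays in the rack.
- rack: Fixed black block 60 (x) by 250 (y) by 30 high; three slots at y = -70, 0, 70, floors 10 above the table: plaques stand side by side (order varies), tops at 110, faces along the rack's x. At y = -115 and 115 a post (30 x 16) with a notch on top, 18 wide, 8 deep, floor at 122, carries the bar. Origin: centre of underside, on the table.
- bar: Loose aluminium retaining bar, 14 x 14 square, 250 long (its y), 90 to 180 g. It lies across both notches of the rack, 12 above the plaque tops and right over them, and only has to be lifted straight up out of the notches. Origin: centre of its underside.
- bar_mid (a point): Middle of the bar, 7 above its origin. Axes as the bar's, y along its length.
- tray: Grey shallow tray, fixed, 110 (its x) by 300 (its y) outside, 25 high, walls and floor 5 thick, empty. Origin: centre of its underside on the table.
- lens (a point): Centre of the front glass of the inspection camera: black box 70 x 50 x 50 with a lens barrel 38 in diameter, on a steel column (332 tall, 80 behind the glass). The optical axis is level; the lens looks along this frame's -x; z is up. The head is clamped at a height that varies (lens 180 to 260 above the table). Not to be bumped.
- bottle: Clear plastic bottle, 60 diameter, 170 tall, origin centre of its foot. Leave alone.
- jar: Small glass jar with steel lid, 64 diameter, 80 tall, origin centre of its foot. Leave alone.
- cam_stand: Stand of the inspection camera: base plate and column, with the camera head on it. Origin: centre of the base plate's underside on the table; the lens looks along its -x. Fixed.
Things that resemble listed ones, but are neither listed nor needed, are in the scene too. What is shaped like the plaque_round but orange or yellow is not meant.

How it is judged:
On the way, in this order (a step that is already met when the one before it is completed fails the run):
1. the bar lies flat in the tray, let go (x of bar_mid in the frame of tray between -0.05 and 0.05 m and y of bar_mid in the frame of tray between -0.03 and 0.03 m and z of bar_mid in the frame of tray below 0.018 m and contact force between the fingers and bar below 0.2 N and linear speed of bar below 0.02 m/s), for 0.2 s.
2. the plaque with the round boss is lifted clear of the rack (height (world z) of plaque_round above 0.06 m and contact force between the fingers and plaque_round above 1 N), for 0.2 s.
At the end, for the whole second after the job is handed in: Fingers hold the round-boss plaque still, foot over 100 mm up, boss 95-145 mm before the glass, within 18 mm of the lens axis sideways and in height, boss side to the lens and upright within 0.17 rad; bar let go in the tray, middle within 30 mm lengthwise; other plaques within 20 mm (all of step 1 and x of boss in the frame of lens between -0.145 and -0.095 m and y of boss in the frame of lens between -0.018 and 0.018 m and z of boss in the frame of lens between -0.018 and 0.018 m and angle between the x axis of plaque_round and the x axis of lens, either way round below 0.17 rad and angle between plaque_round's own z axis and vertical below 0.17 rad and x of lens in the frame of plaque_round above 0.08 m and contact force between the fingers and plaque_round above 1 N and height (world z) of plaque_round above 0.1 m and linear speed of plaque_round below 0.02 m/s and distance of each of plaque_rib, plaque_plain from where it was at the start of the episode below 0.02 m); the arm keeps its last pose, push and grip.
It fails at once if the camera is bumped (over 4 N, or shifted 6 mm) (contact force between any of the arm, the fingers, plaque_round, bar and cam_stand above 4 N or distance of lens from where it was at the start of the episode above 0.006 m).
It fails at once if another plaque is pulled out or the jar or bottle is moved more than 30 mm (distance of any of plaque_rib, plaque_plain, bottle, jar from where it was at the start of the episode above 0.03 m).
It also fails if it takes over 61 s, if anything falls off the work surface, if the arm or the gripper's body presses on something with over 40 N, if the wrist force passes 120 N, or if a joint passes its speed limit or range.

ROBOT

A 6-joint arm with a two-finger parallel gripper is mounted at the origin on the work surface. World frame = base frame: x ahead of the robot, y to its left, z up, the work surface at z = 0. Lengths are in m, angles in rad, forces in N, time in s.
With the tool pointing down it reaches from about 0.35 to 0.975 m from the base axis. Payload 4.9 kg.
Tool frame: the origin (TCP) lies at the very end of the fingers, on their centre line; the grasp point (between the pads) lies 19 mm behind it; x points along the fingers, z is the direction in which the jaws open and shut, and the axes are right-handed (so a half turn about x gives the same grasp; the last joint's range is limited). The gripper opens to 85 mm and grips with 20 to 120 N. Pads are 22 mm wide; open, the fingers measure 114 mm over their backs; the gripper's body (76 mm by 85 mm) begins 54 mm behind the grasp point. The pads swing forward as they close: fully open they stand 13 mm farther back than shut.
Start: joints at [1.101, 0.053, 1.613, -0, 1.476, -0.119], TCP at [0.215, 0.587, 0.231] pointing down, gripper open.
Joint ranges: [-3.01, 3.01], [-1.01, 2.22], [0.06, 2.58], [-1.02, 4.17], [0.09, 2.62], [-3.14, 3.14]. Speed limits (rad/s): [2.57, 2.57, 3.14, 3.14, 3.14, 3.14].

INTERFACE

Orientations are given as a unit quaternion [x, y, z, w].
In Python, from workcell import env gives the robot as it stands. Calls block until the motion is done:
- env.reach(position, orientation): joint-space move of the TCP to a pose.
- env.line_to(position, rotation=None, vel=0.15): straight line of the TCP; rotation=None keeps the orientation; vel is the mean speed in m/s.
- env.move_joints(angles): joint-space move.
- env.set_gripper(opening): finger opening in m; the grip force is fixed at half the most; returns when the fingers have stopped.
- env.dwell(seconds).
- env.ik(position, orientation): joint angles nearest the present ones, or None.
- env.state(): the state.
- env.grab_frame(name): name is "scene" or "top" or "wrist"; returns (picture, depth): 400x640x3 uint8, blue, green, red; 400x640 float32, m along the optical axis (not along the pixel's ray), 0 where there is no reading.
- env.camera_info(name): a dict with "fovy" (degrees; the focal length in pixels is half the picture's height over the tangent of half this angle, whatever the lens; pixels are square), "cx", "cy" (the principal point, pixels), "eye" and "orientation" of the camera in the world; the wrist camera has in their place "T_tool_cam" (4x4, takes a point from camera to tool coordinates, whose origin is the TCP and whose axes are the tool frame's). Camera axes: x right, y up, looking along -z (the intrinsics and any distortion apply to the point x, -y, -z); pixel columns grow to the right and rows downward; lengths in m; the calibration is good to about 2 mm. A picture is of the moment at which its call begins: read the wrist's pose just before it. camera_info takes no time and is no camera call.
A pose or a line that the arm cannot do raises env.Unreachable and nothing moves.
- env.hand_in(): hands the job in, once; it reports no verdict.
Trained networks look in the newest picture that a camera, given by its name, has taken for a name from the list of things; names that differ only in an ending like _2 or _b are one class to them, and where a whole thing is asked for, a point or a joint stands for the part that bears it (a point fixed in the world has none). Each returns a list of dicts, best first, with "score" (0 to 1); they miss things now and then, are a little off and sometimes report something else, mostly with a low value. They report only what shows in the picture. A call takes as long as a camera call. They do not tell look-alikes from the thing itself.
- env.search_frame(camera, name): "point" ([column, row] in pixels, amid what is visible of it).
The state is a dict: "t": time; "qpos": joint angles; "qd": joint speeds; "effort": joint torques, N m; "ee_pos": TCP position; "ee_rot": TCP orientation; "contact_force": force on the tool from outside, world axes, zero at the start; "wrist_torque": the same for the moment, N m; "grip_width": finger opening in m.
Only numpy, scipy, OpenCV 4.12 (cv2) and the standard library are available. Lean on these libraries where they do the work, as an engineer would, in place of code of your own. Each camera call takes 0.05 s, during which the arm holds its last target. There are 200 camera calls.

## Working session

There is one attempt and no reset: what is moved stays moved. The work goes in short steps, each a Python script; the robot and the scene stay as the last script left them, time stands still between calls to the robot, and variables do not carry over. Pictures are saved under pics/ and viewed, about 8 in all and at most 12, crops included, and the job is handed in when it is done.

```bash
mkdir -p pics; ls
cat > h.py <<'E'
import numpy as np, cv2
from scipy.spatial.transform import Rotation as R
from workcell import env
def cloud(cam, d, ci, st=None):
    h,w=d.shape; f=h/2/np.tan(np.radians(ci["fovy"])/2)
    u,v=np.meshgrid(np.arange(w),np.arange(h))
    K=np.array([[f,0,ci["cx"]],[0,f,ci["cy"]],[0,0,1]])
    dist=np.array(ci.get("distortion",ci.get("dist",[0,0,0,0])),float)
    n=cv2.undistortPoints(np.stack([u,v],-1).reshape(-1,1,2).astype(np.float64),K,dist).reshape(h,w,2)
    P=np.stack([n[...,0]*d,-n[...,1]*d,-d],-1)
    if "T_tool_cam" in ci:
        T=np.array(ci["T_tool_cam"]); P=P@T[:3,:3].T+T[:3,3]
        P=P@R.from_quat(st["ee_rot"]).as_matrix().T+np.array(st["ee_pos"])
    else: P=P@R.from_quat(ci["orientation"]).as_matrix().T+np.array(ci["eye"])
    P[d<=0]=np.nan
    return P
def shot(cam):
    st=env.state(); im,d=env.grab_frame(cam); return im,cloud(cam,d,env.camera_info(cam),st)
E
python3 - <<'E'
from h import *
for c in("scene","top","wrist"):
    print(c,env.camera_info(c))
print(env.state())
for c in("scene","top"):
    im,P=shot(c); cv2.imwrite(f"pics/{c}0.png",im); np.save(c+"0.npy",P)
    for n in("plaque_round","boss","plaque_rib","plaque_plain","rack","bar","tray","lens","bottle","jar","cam_stand"):
        for r in env.search_frame(c,n)[:4]:
            p=r["point"]; q=P[min(399,int(p[1])),min(639,int(p[0]))]
            print(c,n,round(r["score"],2),np.round(p),np.round(q,3))
E
```

```text
pics
scene {'fovy': 52.91124804730918, 'cx': 320.705899612593, 'cy': 207.28078040300565, 'eye': array([1.04578148, 0.6748318 , 0.79100555]), 'orientation': array([0.11813854, 0.42341905, 0.86207982, 0.25214672])}
top {'fovy': 52.55188862023347, 'cx': 318.52496431489874, 'cy': 197.07577436233987, 'eye': array([ 0.46534601, -0.04496654,  1.37006787]), 'orientation': array([ 0.03666539, -0.0420625 , -0.69653434,  0.71535048])}
wrist {'fovy': 67.44804096560695, 'cx': 319.5859831302902, 'cy': 202.9098209414608, 'T_tool_cam': array([[ 9.82871925e-05,  2.78983419e-01, -9.60295914e-01,
        -1.42578152e-01],
       [-9.83057782e-05,  9.60295917e-01,  2.78983409e-01,
         6.91452956e-02],
       [ 9.99999990e-01,  6.69821411e-05,  1.21810472e-04,
        -4.94729659e-04],
       [ 0.00000000e+00,  0.00000000e+00,  0.00000000e+00,
         1.00000000e+00]])}
{'t': 0.0, 'qpos': array([ 1.10100294e+00,  5.33674343e-02,  1.61432214e+00, -1.04263545e-06,
        1.47599508e+00, -1.19012787e-01]), 'qd': array([-0.00118699,  0.00036206, -0.0005354 ,  0.00046376,  0.00034256,
       -0.0018900
[... 1696 characters left out ...]
0.074]
top plaque_round 0.52 [187. 204.] [0.581 0.377 0.055]
top plaque_round 0.45 [394. 175.] [ 0.667 -0.268  0.219]
top boss 0.55 [239. 240.] [0.466 0.194 0.099]
top boss 0.53 [181. 198.] [0.593 0.382 0.102]
top plaque_rib 0.33 [433. 212.] [ 0.572 -0.407  0.115]
top rack 0.83 [243. 214.] [0.556 0.196 0.025]
top bar 0.73 [239. 210.] [0.561 0.19  0.129]
top bar 0.67 [398. 173.] [ 0.673 -0.28   0.218]
top tray 0.67 [239. 208.] [0.563 0.189 0.135]
top tray 0.57 [362. 251.] [ 0.444 -0.203  0.005]
top lens 0.56 [399. 173.] [ 0.673 -0.28   0.218]
top bottle 0.93 [430. 209.] [ 0.581 -0.4    0.117]
top jar 0.78 [317. 193.] [ 0.623 -0.044  0.078]
top cam_stand 0.76 [397. 172.] [ 0.674 -0.278  0.213]
```

View pics/scene0.png

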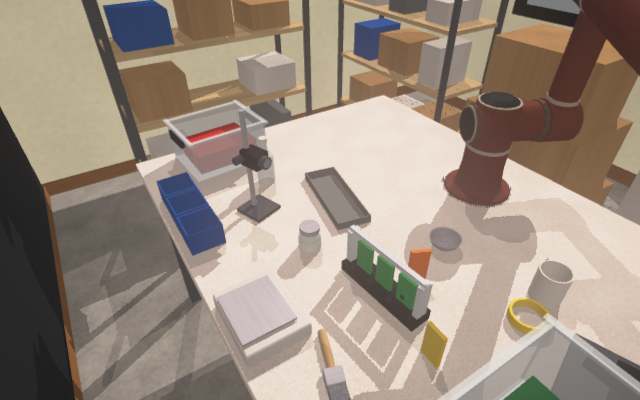

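View pics/top0.png

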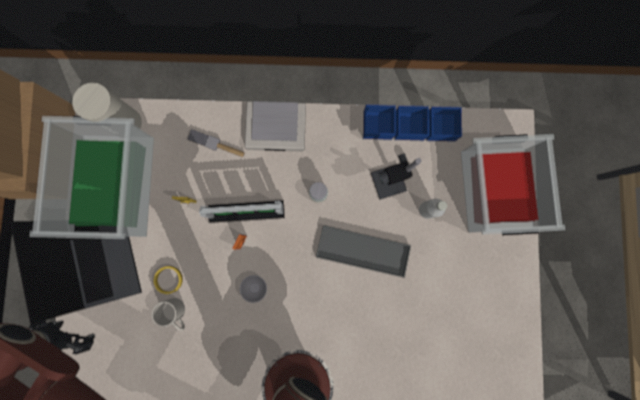

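Both views show the rack with the bar at scene (390,260). Candidates for the round plaque are green (407,290), green plain (385,272), green rib (366,257), orange (420,262) and yellow (433,346). I choose the green plaque at (407,290) and will check it and the camera head in one crop, measuring shapes at the same time.

Run:
```python
from h import *
im=cv2.imread("pics/scene0.png"); it=cv2.imread("pics/top0.png")
z=lambda i,u,v,w,h,s:cv2.resize(i[v:v+h,u:u+w],None,fx=s,fy=s,interpolation=cv2.INTER_CUBIC)
a=z(im,340,225,100,100,4); b=z(im,225,105,100,125,4)[:400]; c=z(it,360,140,100,50,4); d=z(it,190,190,100,50,4)
cv2.imwrite("pics/crop1.png",np.vstack([np.hstack([a,b[:400]]),np.hstack([c,d])])[:600])
Pt=np.load("top0.npy");Ps=np.load("scene0.npy")
def rect(Q):
    r=cv2.minAreaRect(Q[:,:2].astype(np.float32)); return np.round(r[0],4),np.round(r[1],4),round(r[2],1)
def sel(P,x,y,zz):
    Q=P.reshape(-1,3); m=(Q[:,0]>x[0])&(Q[:,0]<x[1])&(Q[:,1]>y[0])&(Q[:,1]<y[1])&(Q[:,2]>zz[0])&(Q[:,2]<zz[1]); return Q[m]
for n,P in(("top",Pt),("scene",Ps)):
    q=sel(P,(.5,.65),(.03,.36),(.124,.15)); print(n,"bar",len(q),rect(q),np.median(q[:,2]))
    q=sel(P,(.5,.65),(.03,.36),(.015,.037)); print(n,"rackbase",len(q),rect(q))
    q=sel(P,(.33,.57),(-.4,-.03),(.015,.035)); print(n,"tray",len(q),rect(q))
    q=sel(P,(.55,.8),(-.36,-.15),(.12,.40)); print(n,"head",len(q),rect(q), q.min(0),q.max(0))
    np.savetxt(n+"_head.txt",q,fmt="%.3f")
    q=sel(P,(.55,.8),(-.36,-.15),(.006,.03)); print(n,"base",len(q),rect(q))
```

```text
top bar 450 (array([0.5608, 0.1872]), array([0.0317, 0.2477]), 4.6) 0.1351710806629811
top rackbase 861 (array([0.5621, 0.2099]), array([0.0743, 0.2986]), 1.4)
top tray 398 (array([ 0.4919, -0.224 ]), array([0.316 , 0.2194]), 78.6)
top head 698 (array([ 0.6834, -0.2712]), array([0.0745, 0.0923]), 19.5) [ 0.64064725 -0.32107466  0.17038317] [ 0.7328752  -0.22819716  0.33609939]
top base 531 (array([ 0.6727, -0.2621]), array([0.2076, 0.2398]), 84.1)
scene bar 845 (array([0.5647, 0.1889]), array([0.0341, 0.2501]), 5.1) 0.13490722401192212
scene rackbase 1429 (array([0.5656, 0.1881]), array([0.0634, 0.2516]), 5.2)
scene tray 514 (array([ 0.4941, -0.2205]), array([0.3223, 0.2182]), 78.8)
scene head 966 (array([ 0.6866, -0.2706]), array([0.0742, 0.0962]), 22.2) [ 0.64212918 -0.3178753   0.12014432] [ 0.7364088  -0.22559413  0.33335077]
scene base 627 (array([ 0.6808, -0.2882]), array([0.1004, 0.1058]), 18.6)
```

View pics/crop1.png

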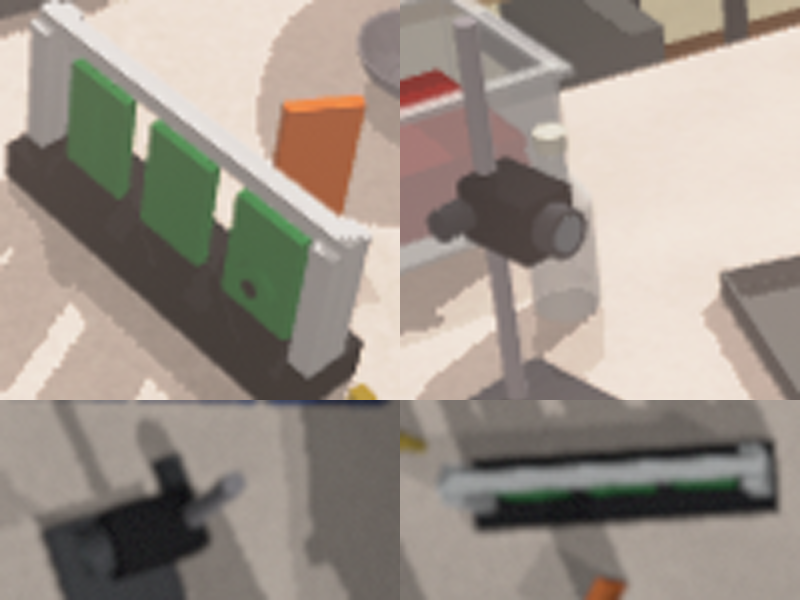

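The crop shows the dark dot in its boss at crop (250,288), on the green plaque at the high-y end. The lens faces +y and slightly -x (crop 565,230 = scene 266,162), and the knob is on its +x side. Next I fit the lens and tray and move over the bar.

```bash
cat >> h.py <<'E'
def q_down(th):
    z=np.array([np.cos(th),np.sin(th),0]); x=np.array([0,0,-1.])
    return R.from_matrix(np.stack([x,np.cross(z,x),z],1)).as_quat()
def best(p,th):
    o=[]
    for t in(th,th+np.pi):
        j=env.ik(p,q_down(t))
        if j is not None: o.append((np.abs(j-env.state()["qpos"]).max(),t))
    return min(o)[1]
def rect(Q):
    r=cv2.minAreaRect(Q[:,:2].astype(np.float32)); return np.round(r[0],4),np.round(r[1],4),round(r[2],1)
def sel(P,lo,hi):
    Q=P.reshape(-1,3); return Q[np.all((Q>lo)&(Q<hi),1)]
E
python3 - <<'E'
from h import *
ims=cv2.imread("pics/scene0.png"); Ps=np.load("scene0.npy")
for s in ("scene","top"):
  Q=np.loadtxt(s+"_head.txt"); Q=Q[(Q[:,2]>.17)&(Q[:,2]<.26)]
  print(s,Q.min(0),Q.max(0))
  for a in(17,20,23):
    d=np.array([-np.sin(np.radians(a)),np.cos(np.radians(a)),0]); e=np.array([d[1],-d[0],0])
    t=Q@d; w=Q@e
    print(a,[(round(k,3),int(((t>=k)&(t<k+.005)).sum()),np.round([w[(t>=k)&(t<k+.005)].min(),w[(t>=k)&(t<k+.005)].max(),Q[(t>=k)&(t<k+.005),2].min(),Q[(t>=k)&(t<k+.005),2].max()],3).tolist()) for k in np.arange(t.max()-.04,t.max()+.001,.005) if ((t>=k)&(t<k+.005)).sum()>0])
print("lens pts"); 
for v in range(154,172,3): print(v,[np.round(Ps[v,u],3).tolist() for u in range(258,276,3)])
# tray from mask in top
for n in("top","scene"):
    P=np.load(n+"0.npy"); m=((P[...,2]>.013)&(P[...,2]<.035)&(P[...,0]>.34)&(P[...,0]<.57)&(P[...,1]>-.4)&(P[...,1]<-.02)).astype(np.uint8)
    k,l,s,c=cv2.connectedComponentsWithStats(m); i=1+np.argmax(s[1:,4]); print(n,"tray",s[i],rect(P[l==i]))
th=best([.565,.188,.30],np.radians(5)); print(th)
env.reach([.565,.188,.30],q_down(th)); print(env.state()["t"],env.state()["qpos"])
im,P=shot("wrist"); cv2.imwrite("pics/w1.png",im); np.save("w1.npy",P)
q=sel(P,[.45,.0,.125],[.68,.38,.145]); print("bar",len(q),rect(q),np.median(q[:,2]))
q=sel(P,[.45,.0,.02],[.68,.38,.038]); print("rack",len(q),rect(q))
q=sel(P,[.45,.0,.1],[.68,.38,.116]); print("plq",len(q),rect(q))
E
```

```text
scene [ 0.642 -0.318  0.171] [ 0.736 -0.226  0.259]
17 [(np.float64(-0.452), 26, [0.544, 0.591, 0.171, 0.22]), (np.float64(-0.447), 35, [0.539, 0.592, 0.176, 0.22]), (np.float64(-0.442), 34, [0.548, 0.591, 0.174, 0.22]), (np.float64(-0.437), 80, [0.539, 0.59, 0.171, 0.22]), (np.float64(-0.432), 35, [0.551, 0.587, 0.176, 0.217]), (np.float64(-0.427), 21, [0.554, 0.582, 0.183, 0.213]), (np.float64(-0.422), 35, [0.544, 0.582, 0.176, 0.213]), (np.float64(-0.417), 77, [0.545, 0.582, 0.174, 0.213])]
20 [(np.float64(-0.481), 29, [0.52, 0.567, 0.171, 0.22]), (np.float64(-0.476), 33, [0.515, 0.568, 0.174, 0.22]), (np.float64(-0.471), 33, [0.524, 0.567, 0.171, 0.22]), (np.float64(-0.466), 79, [0.516, 0.566, 0.171, 0.22]), (np.float64(-0.461), 34, [0.528, 0.564, 0.176, 0.219]), (np.float64(-0.456), 19, [0.531, 0.559, 0.183, 0.213]), (np.float64(-0.451), 31, [0.525, 0.56, 0.176, 0.213]), (np.float64(-0.446), 81, [0.521, 0.559, 0.174, 0.213])]
23 [(np.float64(-0.509), 28, [0.494, 0.541, 0.171, 0.22]), (np.float64(-0.504), 33, [0.496, 0.542, 0.174, 0.22]), (np.float64(-0.499), 35, [0.489, 0.542, 0
[... 2464 characters left out ...]
6], [0.567, -0.399, 0.066]]
169 [[0.683, -0.244, 0.177], [0.672, -0.249, 0.171], [0.672, -0.227, 0.182], [0.659, -0.234, 0.174], [0.582, -0.391, 0.063], [0.568, -0.398, 0.055]]
top tray [348 236  63  43 235] (array([ 0.4291, -0.2591]), array([0.1906, 0.1099]), 78.5)
scene tray [305 167  66  60 565] (array([ 0.4436, -0.2027]), array([0.307 , 0.1122]), 78.6)
0.08726646259971647
3.1333 [ 1.97672681e-01 -4.85737232e-02  1.60121776e+00  2.93696692e-04
  1.58933903e+00  1.08981617e-01]
bar 3625 (array([0.5639, 0.1861]), array([0.0319, 0.249 ]), 5.0) 0.13570097855776014
rack 5076 (array([0.5259, 0.218 ]), array([0.1517, 0.3185]), 1.1)
plq 283 (array([0.5228, 0.2274]), array([0.2954, 0.1424]), 87.9)
```

View pics/w1.png

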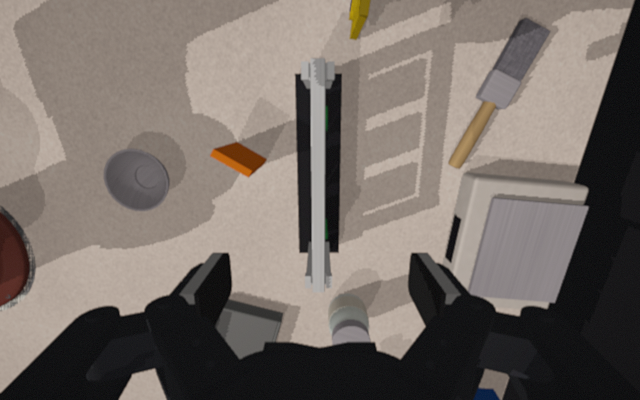

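The wrist view shows the bar vertical in the picture, (318,65) to (318,290), centred between the open jaws. Its fitted pose agrees with the other two cameras. Now I pick it up and place it in the tray.

Run:
```python
from h import *
b=np.array([.564,.1865]); th=np.radians(5)
env.line_to([*b,.19],q_down(th),vel=.2); env.line_to([*b,.116],vel=.08)
env.set_gripper(0); s=env.state(); print("grip",s["grip_width"],s["t"])
env.line_to([*b,.24],vel=.12); s=env.state(); print("lifted",s["grip_width"],s["contact_force"])
t=np.array([.4436,-.2027]); tt=np.radians(-11.4)
for k in(tt,tt+np.pi): print(env.ik([*t,.24],q_down(k)))
env.reach([*t,.24],q_down(tt)); print(env.state()["t"])
im,P=shot("wrist"); cv2.imwrite("pics/w2.png",im); 
q=sel(P,[.33,-.42,.018],[.57,-.02,.032]); print("tray",rect(q))
im,P=shot("top"); q=sel(P,[.3,-.4,.2],[.6,0,.27]); print(rect(q))
```

```text
grip 0.012462843586304739 5.6167
lifted 0.012996580581199155 [ 0.15544049  0.14423917 -1.50048477]
[-5.81343237e-01 -2.90439821e-01  1.91285604e+00 -4.44089210e-16
  1.51917643e+00 -3.82375702e-01]
[-0.58134324 -0.29043982  1.91285604  0.          1.51917643  2.75921695]
8.3083
tray (array([ 0.4462, -0.186 ]), array([0.2577, 0.1104]), 78.5)
(array([ 0.4595, -0.1212]), array([0.0866, 0.0139]), 78.7)
```

View pics/w2.png

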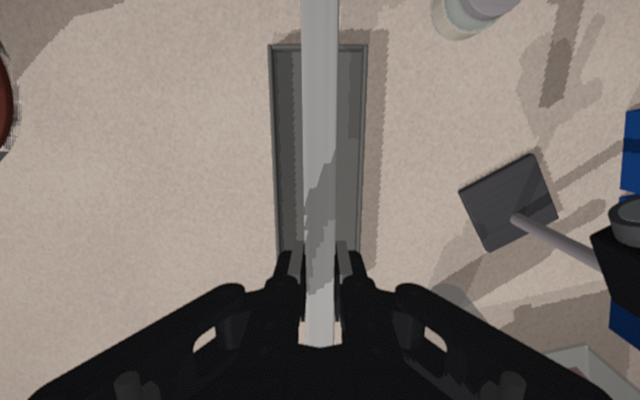

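The bar is gripped in line with the tray, with the tray around (318,45-290) and the camera base at (510,200). Now I place the bar and look at the rack again.

Run:
```python
from h import *
t=np.array([.443,-.205]); tt=np.radians(-11.4)
env.line_to([*t,.05],vel=.15); env.line_to([*t,.0085],vel=.04); print("low",env.state()["contact_force"])
env.set_gripper(.045); print(env.state()["grip_width"])
env.line_to([*t,.12],vel=.12)
im,P=shot("top"); q=sel(P,[.33,-.42,.012],[.57,-.02,.035])
im,P=shot("wrist"); cv2.imwrite("pics/w3.png",im); print(env.state()["t"])
p=np.array([.558,.256,.25]); env.reach(p,q_down(np.radians(5)))
im,P=shot("wrist"); cv2.imwrite("pics/w4.png",im); print(env.state()["t"])
g=(im[...,1].astype(int)-im[...,2]>15)&(im[...,1].astype(int)-im[...,0]>10)
for lo,hi in((.1,.118),):
    m=(g&(P[...,2]>lo)&(P[...,2]<hi)&(P[...,0]>.5)&(P[...,0]<.62)).astype(np.uint8)
    k,l,s,c=cv2.connectedComponentsWithStats(m)
    for i in range(1,k):
        if s[i,4]>30: print(s[i],rect(P[l==i]),np.median(P[l==i][:,2]))
w3=cv2.imread("pics/w3.png"); cv2.imwrite("pics/w34.png",cv2.resize(np.vstack([w3,im]),(480,600)))
```

```text
low [ 0.34328464 -0.4480798  -0.10127998]
0.04499356877959075
12.6
14.4417
[313 163  11  51 536] (array([0.5577, 0.2565]), array([0.0098, 0.0492]), 5.0) 0.1098060706780545
[314 230  10  47 466] (array([0.564 , 0.1869]), array([0.0095, 0.0497]), 4.9) 0.10974963012138052
[315 288   9  45 393] (array([0.5705, 0.1172]), array([0.009 , 0.0508]), 4.8) 0.10973536455617067
```

View pics/w34.png

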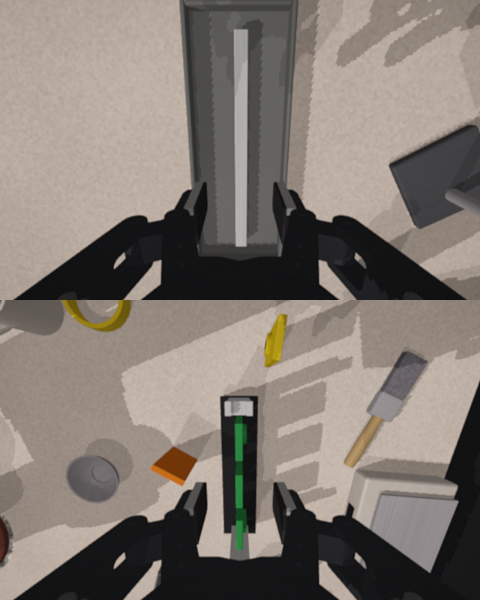

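The bar lies flat in the tray (upper half, x 240, rows 30-245). The plaque tops are fitted to under 1 mm, with the round one at (0.5577,0.2565), yaw 5°. Now I grip it, lift it and turn it to an approach pose farther out on the lens axis.

Run:
```python
from h import *
p=np.array([.5577,.2565])
env.line_to([*p,.13],vel=.15); env.line_to([*p,.075],vel=.06)
env.set_gripper(0); s=env.state(); print("grip",s["grip_width"],s["contact_force"],s["t"])
env.line_to([*p,.12],vel=.05); env.line_to([*p,.27],vel=.15); s=env.state(); print("up",s["grip_width"],s["contact_force"])
a=np.radians(19.5); d=np.array([-np.sin(a),np.cos(a)]); L=np.array([.658,-.232])
th=np.arctan2(-d[1],-d[0]); print(np.degrees(th))
A=L+.25*d; print(A,env.ik([*A,.27],q_down(th)))
env.reach([*A,.27],q_down(th)); s=env.state(); print(s["t"],s["grip_width"])
for c in("scene","top","wrist"):
    im,P=shot(c); cv2.imwrite(f"pics/{c}5.png",im); np.save(c+"5.npy",P)
    q=sel(P,[.58,-.38,.004],[.78,-.2,.02]); print(c,"base",len(q),rect(q) if len(q)>9 else 0)
    q=sel(P,[.6,-.35,.205],[.76,-.2,.235]); print(c,"headtop",len(q),rect(q) if len(q)>9 else 0)
im=cv2.imread("pics/scene5.png")[80:280,190:440]; iw=cv2.imread("pics/wrist5.png")
cv2.imwrite("pics/c5.png",np.vstack([cv2.resize(im,(480,300)),cv2.resize(iw,(480,300))]))
```

```text
grip 0.009157046364773833 [-1.34616206 -0.46579674  2.3199369 ] 16.8667
up 0.009648185318838423 [ 0.27229185  0.50145934 -0.3750519 ]
-70.5
[0.57454829 0.00366037] [-1.23133216e-01 -8.71930328e-02  1.68688351e+00 -4.44089210e-16
  1.54190217e+00  1.10732391e+00]
20.0583 0.009331771532397504
scene base 644 (array([ 0.7017, -0.2659]), array([0.1592, 0.1293]), 22.6)
scene headtop 367 (array([ 0.683 , -0.2674]), array([0.0756, 0.0896]), 23.8)
top base 623 (array([ 0.6799, -0.2903]), array([0.1983, 0.1752]), 0.0)
top headtop 488 (array([ 0.6825, -0.2699]), array([0.0738, 0.0865]), 19.9)
wrist base 5331 (array([ 0.6794, -0.2901]), array([0.1003, 0.1015]), 19.0)
wrist headtop 0 0
```

View pics/c5.png

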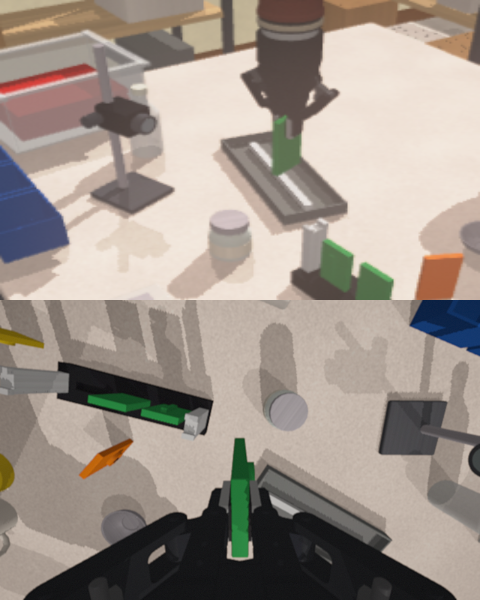

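The plaque is held upright with its boss (wrist 250,480) toward the lens, and the jar and other plaques haven't moved. The base fit gives yaw 19.0° and agrees sideways with the lens fit to about 1 mm. I advance to the final pose and check it there.

Run:
```python
from h import *
a=np.radians(19.2); d=np.array([-np.sin(a),np.cos(a)]); e=np.array([d[1],-d[0]]); L=np.array([.6590,-.2315]); th=np.arctan2(-d[1],-d[0])
env.line_to([*(L+.25*d),.2135],q_down(th),vel=.1); env.line_to([*(L+.132*d),.2135],vel=.08); env.dwell(.5)
s=env.state(); print(s["t"],s["ee_pos"],s["grip_width"],s["contact_force"])
for c in("scene","top","wrist"):
    im,P=shot(c); cv2.imwrite(f"pics/{c}6.png",im)
    i=im.astype(int); g=(i[...,1]-i[...,2]>15)&(i[...,1]-i[...,0]>10)&(np.linalg.norm(P[...,:2]-s["ee_pos"][:2],axis=-1)<.06)&(P[...,2]>.1)
    g=cv2.erode(g.astype(np.uint8),np.ones((3,3)))>0
    Q=P[g]
    if len(Q)<20: print(c,len(Q)); continue
    loc=np.c_[(Q[:,:2]-L)@d,(Q[:,:2]-L)@e,Q[:,2]]
    print(c,len(Q),"range",np.percentile(loc,2,axis=0),np.percentile(loc,98,axis=0))
    m=Q.mean(0); u,sv,v=np.linalg.svd(Q-m,full_matrices=False); print("   normal",v[2],sv/np.sqrt(len(Q)),"d",[*np.round(d,3)])
im=cv2.imread("pics/scene6.png")[80:280,190:440]; iw=cv2.imread("pics/wrist6.png")
cv2.imwrite("pics/c6.png",np.vstack([cv2.resize(im,(480,300)),cv2.resize(iw,(480,300))]))
```

```text
23.05 [ 0.61558351 -0.1067918   0.21351477] 0.009417873450634356 [-0.61413656 -0.17163954 -0.08940648]
scene 225 range [ 0.13379685 -0.01606764  0.15880648] [0.13957285 0.0275735  0.24632476]
   normal [ 0.31677255 -0.94849814 -0.00253493] [0.02530145 0.01154263 0.00126074] d [np.float64(-0.329), np.float64(0.944)]
top 0
wrist 3195 range [ 0.12266028 -0.02077881  0.17488654] [0.13491148 0.02676128 0.24888477]
   normal [ 0.34001577 -0.93974752  0.03555102] [0.02153891 0.01246614 0.00291913] d [np.float64(-0.329), np.float64(0.944)]
```

View pics/c6.png

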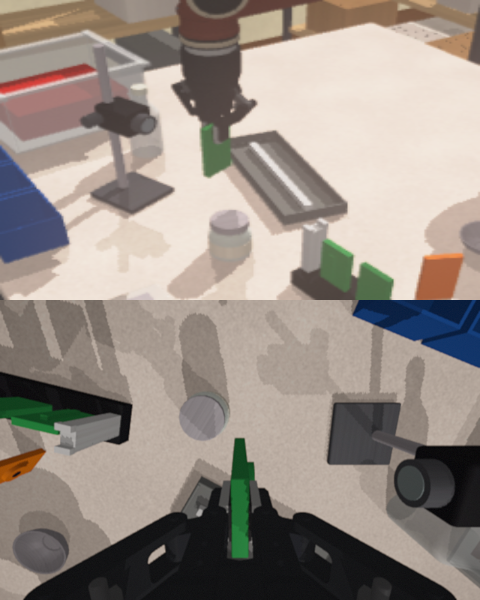

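The plaque faces the lens square and upright (scene normal within 1°), and the wrist camera now sees the lens at wrist pixel (547,243). I measure the lens directly from here.

Run:
```python
from h import *
a=np.radians(19.2); d=np.array([-np.sin(a),np.cos(a)]); e=np.array([d[1],-d[0]]); T=env.state()["ee_pos"]
im,P=shot("wrist")
Q=sel(P[190:300,500:640],[.6,-.3,.165],[.73,-.19,.225])
l=np.c_[(T[:2]-Q[:,:2])@d,(Q[:,:2]-T[:2])@e,Q[:,2]]
print(len(Q),l.min(0))
for k in np.arange(l[:,0].min(),l[:,0].min()+.05,.004):
    m=(l[:,0]>=k)&(l[:,0]<k+.004)
    if m.any(): print(round(k,3),m.sum(),np.round(l[m][:,1:].min(0),4),np.round(l[m][:,1:].max(0),4))
k=l[:,0].min(); F=Q[(l[:,0]<k+.008)]; u,s,v=np.linalg.svd(F-F.mean(0),full_matrices=False); print(len(F),v[2],s,F.mean(0))
im,P=shot("wrist"); g=P[200:290,500:580]
print(np.round(P[243,520:580:6],3).tolist())
```

```text
9956 [ 0.13318905 -0.02456897  0.16882321]
0.133 2722 [-0.0191  0.1735] [0.0189 0.2134]
0.137 489 [-0.0162  0.1891] [0.019  0.2133]
0.141 504 [-0.0161  0.1889] [0.0193 0.2137]
0.145 479 [-0.0163  0.188 ] [0.019  0.2134]
0.149 2363 [-0.0237  0.1696] [0.0242 0.2193]
0.153 1496 [-0.0246  0.1688] [0.0255 0.2197]
0.157 706 [-0.0218  0.1733] [0.0253 0.2196]
0.161 485 [-0.0215  0.1738] [0.0253 0.2194]
0.165 280 [-0.0215  0.1731] [0.0255 0.2189]
0.169 112 [-0.0215  0.1732] [0.0253 0.2183]
0.173 89 [0.0245 0.1736] [0.0252 0.2001]
0.177 68 [0.0243 0.1743] [0.0254 0.1968]
0.181 56 [0.0245 0.1737] [0.0253 0.1931]
3211 [ 0.29865161 -0.9519359  -0.06800921] [0.58004268 0.54502791 0.08417518] [ 0.66175878 -0.23438307  0.19771739]
[[0.62, -0.381, -0.001], [0.653, -0.237, 0.177], [0.655, -0.236, 0.182], [0.657, -0.235, 0.187], [0.659, -0.234, 0.192], [0.661, -0.233, 0.197], [0.663, -0.233, 0.2], [0.664, -0.232, 0.204], [0.666, -0.232, 0.208], [0.667, -0.233, 0.21]]
```

```bash
python3 -c "
from h import *
s=env.state(); print(s['t'],s['grip_width'],s['qd'].max()); print(env.hand_in())"
```

```text
23.3 0.00907968994304616 0.0025554179786064853
the job is handed in; nothing more can be done
None
```

The retaining bar is lying flat in the grey tray. The green plaque with the round boss is held in front of the inspection camera, and I handed the job in at about 23 s. `env.hand_in()` gives no verdict, so this rests on my own checks just before it:

| Check | Measured |
|---|---|
| Boss to glass | about 12 cm (123 mm) |
| Boss off the lens axis, sideways | about 0–3 mm |
| Boss off the lens axis, in height | about 1 mm |
| Facing the lens and upright | within about 1° (scene camera) |
| Grip opening on the 10 mm plaque | 9.1–9.4 mm, arm still |

- **Bar:** I confirmed it flat, let go and near the middle of the tray from a wrist picture straight after placing it. The last scene view still showed it there.
- **Other objects:** the jar and the two other plaques looked unmoved in the last pictures. I did not measure them or the bottle again. Nothing touched the camera as far as I could see.
- **Disagreements:** the wrist camera's fit showed about 2° of tilt in the plaque, probably because the fit mixed in its edges and boss. The camera positions differed by up to about 4 mm early on, and the close-up wrist measurement of the lens settled that to 1–2 mm.

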